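Put the polish tins back in their own dishes

ROBOT

A 6-joint arm with a two-finger parallel gripper is mounted at the origin on the work surface. World frame = base frame: x ahead of the robot, y to its left, z up, the work surface at z = 0. Lengths are in m, angles in rad, forces in N, time in s.
With the tool pointing down it reaches from about 0.3 to 0.875 m from the base axis. Payload 6.4 kg.
Tool frame: the origin (TCP) lies midway between the tips of the shut fingers; the grasp point (between the pads) lies 19 mm behind it; z points along the fingers, y is the line along which they close (so a half turn about z gives the same grasp; the last joint's range is limited). The gripper opens to 85 mm and grips with 20 to 120 N. Pads are 22 mm wide; open, the fingers measure 114 mm over their backs; the gripper's body (76 mm by 85 mm) begins 54 mm behind the grasp point. The pads swing forward as they close: fully open they stand 13 mm farther back than shut.
Start: joints at [-1.388, 0.181, 1.607, -0, 1.354, -0.206], TCP at [0.218, -0.532, 0.231] pointing down, gripper open.
Joint ranges: [-2.99, 2.99], [-0.89, 2.07], [0.3, 2.58], [-1.14, 4.28], [0, 2.63], [-3.12, 3.12]. Speed limits (rad/s): [2.57, 2.57, 3.01, 3.14, 3.14, 3.14].

INTERFACE

Orientations are given as a unit quaternion [w, x, y, z].
In Python, from bench import ctrl gives the robot as it stands. The module is installed in compiled form; this text tells all that it offers.
- The arm moves only by the tool move_arm, never from a script. Its argument "plan" is one flat list of numbers, 6 for each row, row after row: the shift along the world's x, y, z in units of 50 mm (1.0 is 50 mm), then the turn, a rotation vector about the world's x, y, z in rad. A call has 1 to 10 rows; each row is the pose to reach, as a shift and turn from the pose commanded when the call began; what a row does not reach only later rows make up. A row lasts 1/8 s, in which the tool goes at most 62.5 mm and 10.7 degrees, less where a joint would pass 70% of its speed; a pose out of reach is approached as far as the arm can. A call with a gripper value outside its range is refused whole. "grip" is the finger opening in mm, from 0 to 85.4, set as the call begins (left out, the last holds). The fingers move at their own pace and stop on an object; the grip force is fixed at half the most. Time passes only in rows, so rows that repeat a pose let the fingers close. It gives the time, the measured TCP pose, the force, the opening and the grip force at its end, in the units of the state.
- ctrl.get_obs(): the state, without advancing time (a new reading comes with each control period).
- ctrl.camera(name): name is "scene" or "top"; returns a dict with "pixels" (420x560x3 uint8, red, green, blue), "fx", "fy", "cx", "cy" (pixels), "origin" and "attitude" of the camera in the world. Camera axes: x right, y down, z forward; pixel columns grow to the right and rows downward; lengths in m; the calibration is good to about 2 mm. A picture is of the moment at which its call begins. There is no depth.
- ctrl.hand_in(): hands the job in; it is judged then, once.
The state is a dict: "time_s": time; "q": joint angles; "dq": joint speeds; "joint_efforts": joint torques, N m; "eef_pos": TCP position; "eef_rot": TCP orientation; "wrist_force": force on the tool from outside, world axes, zero at the start; "torque": the same for the moment, N m; "opening": opening from 0.0 (shut) to 1.0 (fully open); "grasp_force": force on a finger pad.
Only numpy, scipy, OpenCV 4.12 (cv2) and the standard library are available. Lean on these libraries where they do the work, as an engineer would, in place of code of your own. Each camera call takes 0.05 s, during which the arm holds its last target. There are 200 camera calls.

TASK

Put each of the four plain dark-grey metal shoe-polish tins into the white enamelled dish of its own shape and size: the larger round tin in the larger round dish, the smaller round tin in the smaller round dish, and likewise the two oblong tins in the two oblong dishes. Set each one down (do not drop it) flat on the dish's floor, lid up, near the middle and lined up with an oblong dish, either way round. Leave the jar of shoe cream and the little dauber brush standing where they are.

Things in the scene. Friction and masses are not known exactly. Their poses are not given: they have to be found in the camera images.
- round_tin_large: The larger flat round shoe-polish tin of plain dark grey metal, diameter 66 mm, height 28 mm, about 110 g; stands loose on the shelf (z = 0), lid up. Origin: centre of its underside; z up.
- round_tin_small: The smaller flat round shoe-polish tin of plain dark grey metal, diameter 40 mm, height 28 mm, about 50 g; stands loose on the shelf (z = 0), lid up. Origin: centre of its underside; z up.
- oblong_tin_large: The larger flat oblong (rectangular) shoe-polish tin of plain dark grey metal, 90 mm along its x, 54 mm along its y, height 28 mm, about 140 g; stands loose on the shelf (z = 0), lid up. Origin: centre of its underside; z up.
- oblong_tin_small: The smaller flat oblong (rectangular) shoe-polish tin of plain dark grey metal, 58 mm along its x, 34 mm along its y, height 28 mm, about 60 g; stands loose on the shelf (z = 0), lid up. Origin: centre of its underside; z up.
- round_dish_large: The larger round white enamelled dish with a blue rim, open at the top, inner diameter 86 mm. Walls 3 mm thick and 10 mm high overall, inner floor 3 mm above the shelf (7 mm of wall above the floor). Stuck to the shelf, does not move. Origin: centre of its underside, on the shelf.
- round_dish_small: The smaller round white enamelled dish with a blue rim, open at the top, inner diameter 60 mm. Walls 3 mm thick and 10 mm high overall, inner floor 3 mm above the shelf (7 mm of wall above the floor). Stuck to the shelf, does not move. Origin: centre of its underside, on the shelf.
- oblong_dish_large: The larger oblong (rectangular) white enamelled dish with a blue rim, open at the top, inside 108 mm along its x and 72 mm along its y. Walls 3 mm thick and 10 mm high overall, inner floor 3 mm above the shelf (7 mm of wall above the floor). Stuck to the shelf, does not move. Origin: centre of its underside, on the shelf.
- oblong_dish_small: The smaller oblong (rectangular) white enamelled dish with a blue rim, open at the top, inside 76 mm along its x and 52 mm along its y. Walls 3 mm thick and 10 mm high overall, inner floor 3 mm above the shelf (7 mm of wall above the floor). Stuck to the shelf, does not move. Origin: centre of its underside, on the shelf.
- cream_jar: Bystander: small amber glass jar of shoe cream with a black lid, diameter 40 mm, height 45 mm, standing loose on the shelf. Origin: centre of its underside.
- dauber: Bystander: round dauber brush, grey bristles down and wooden knob handle up, diameter 38 mm, height 61 mm, standing loose on the shelf. Origin: centre of its underside.

How it is judged:
At the end, for the whole second after the job is handed in: Each tin in the dish of its shape and size: centres within 12 mm, on the dish's floor (underside under 5.5 mm up), level within 0.06 rad, lid up, oblong ones within 0.3 rad of the dish's axis; all released and at rest; cream jar and dauber upright, within 20 mm of their start (horizontal distance between round_tin_large and round_dish_large below 0.012 m and z of round_tin_large in the frame of round_dish_large between 0 and 0.0055 m and angle between each of round_tin_large, round_tin_small, oblong_tin_large, oblong_tin_small's own z axis and vertical below 0.06 rad and contact force between the fingers and round_tin_large below 0.1 N and linear speed of each of round_tin_large, round_tin_small, oblong_tin_large, oblong_tin_small below 0.02 m/s and angular speed of each of round_tin_large, round_tin_small, oblong_tin_large, oblong_tin_small below 0.2 rad/s and horizontal distance between round_tin_small and round_dish_small below 0.012 m and z of round_tin_small in the frame of round_dish_small between 0 and 0.0055 m and contact force between the fingers and round_tin_small below 0.1 N and horizontal distance between oblong_tin_large and oblong_dish_large below 0.012 m and z of oblong_tin_large in the frame of oblong_dish_large between 0 and 0.0055 m and contact force between the fingers and oblong_tin_large below 0.1 N and angle between the x axis of oblong_tin_large and the x axis of oblong_dish_large, either way round below 0.3 rad and horizontal distance between oblong_tin_small and oblong_dish_small below 0.012 m and z of oblong_tin_small in the frame of oblong_dish_small between 0 and 0.0055 m and contact force between the fingers and oblong_tin_small below 0.1 N and angle between the x axis of oblong_tin_small and the x axis of oblong_dish_small, either way round below 0.3 rad and distance of each of cream_jar, dauber from where it was at the start of the episode below 0.02 m and angle between each of cream_jar, dauber's own z axis and vertical below 0.2 rad); the robot touches nothing.
It fails at once if a tin is dropped or flung (moves freely, out of the fingers, faster than 0.8 m/s: a fall of over 3 cm) ((linear speed of round_tin_large above 0.8 m/s and contact force between the fingers and round_tin_large below 0.01 N) or (linear speed of round_tin_small above 0.8 m/s and contact force between the fingers and round_tin_small below 0.01 N) or (linear speed of oblong_tin_large above 0.8 m/s and contact force between the fingers and oblong_tin_large below 0.01 N) or (linear speed of oblong_tin_small above 0.8 m/s and contact force between the fingers and oblong_tin_small below 0.01 N)).
It fails at once if the jar of shoe cream is pushed more than 20 mm from its place or tipped over (distance of cream_jar from where it was at the start of the episode above 0.02 m or angle between cream_jar's own z axis and vertical above 0.35 rad).
It fails at once if the dauber brush is pushed more than 20 mm from its place or tipped over (distance of dauber from where it was at the start of the episode above 0.02 m or angle between dauber's own z axis and vertical above 0.35 rad).
It also fails if it takes over 112 s, if anything falls off the work surface, if the arm or the gripper's body presses on something with over 40 N, if the wrist force passes 120 N, or if a joint passes its speed limit or range.

## Working session

There is one attempt and no reset: what is moved stays moved. The work goes in short steps, Python scripts to look and compute and a tool call to move; the robot and the scene stay as the last step left them, time stands still between calls to the robot, and variables do not carry over. Pictures are saved under pics/ and viewed, at most 14 in all, crops included, and the job is handed in when it is done.

Besides the shell and the picture viewer there is one more tool, called after "Emit:" as a command line: name --argument value ..., lists and objects as JSON in quotes. move_arm: Moves the arm, as the interface text tells. Its arguments: {"type":"object","properties":{"plan":{"type":"array"},"grip":{"type":"number"}},"required":["plan"]}

```bash
mkdir -p pics; python3 - <<'E'
from bench import ctrl
import cv2,numpy as np
for n in("top","scene"):
    c=ctrl.camera(n); cv2.imwrite(f"pics/{n}0.png",c["pixels"][...,::-1])
    print(n,{k:np.round(v,4).tolist() for k,v in c.items() if k!="pixels"})
o=ctrl.get_obs();print({k:np.round(v,3).tolist() for k,v in o.items()})
E
```

```text
top {'fx': 379.4587, 'fy': 379.4587, 'cx': 280.5456, 'cy': 210.8803, 'origin': [0.3874, 0.0105, 1.0184], 'attitude': [-0.0503, 0.7151, -0.6942, 0.0641]}
scene {'fx': 514.6397, 'fy': 514.6397, 'cx': 278.68, 'cy': 210.8482, 'origin': [1.4596, 0.3198, 0.7527], 'attitude': [-0.2617, 0.5304, 0.7152, -0.3725]}
{'time_s': 0.1, 'q': [-1.388, 0.181, 1.608, -0.0, 1.354, -0.206], 'dq': [0.0, 0.001, -0.005, 0.0, -0.002, -0.001], 'joint_efforts': [-0.0, -44.588, -35.224, -0.0, 0.004, -0.0], 'eef_pos': [0.218, -0.532, 0.23], 'eef_rot': [-0.001, 0.981, 0.193, 0.0], 'wrist_force': [-0.609, 0.13, -0.334], 'torque': [-0.002, 0.001, 0.016], 'grasp_force': 0.0, 'opening': 0.998}
```

View pics/top0.png

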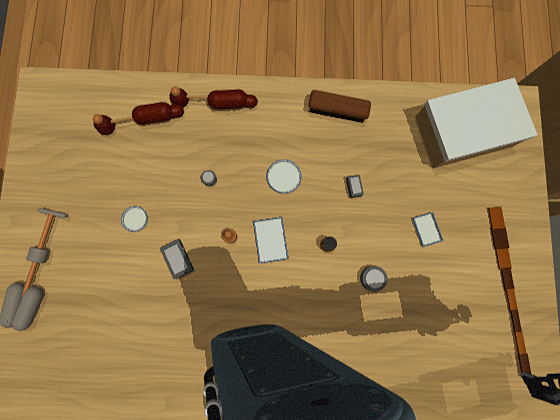

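View pics/scene0.png

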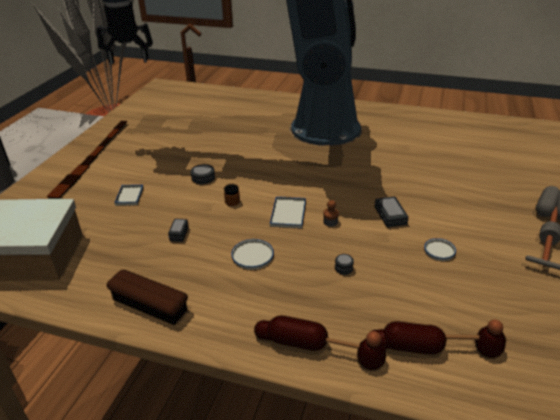

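The top view shows all of it: tins at about (208,178), (354,186), (177,258) and (374,279), dishes at (284,176), (134,218), (270,240) and (427,229), the jar at (328,243) and the dauber at (229,235). I'll enlarge it to get precise positions.

```bash
python3 - <<'E'
import cv2
im=cv2.imread("pics/top0.png")
for n,x0,w in(("L",115,190),("R",260,190)):
    s=4; y0=155;h=145
    c=cv2.resize(im[y0:y0+h,x0:x0+w],None,fx=s,fy=s,interpolation=cv2.INTER_CUBIC)
    for u in range(-(-x0//10)*10,x0+w,10):
        cv2.line(c,(int((u-x0+.5)*s),0),(int((u-x0+.5)*s),8 if u%50 else 20),(0,0,255),1)
        if u%20==0: cv2.putText(c,str(u),(int((u-x0+.5)*s)-10,30),0,.35,(0,0,255),1)
    for v in range(160,y0+h,10):
        cv2.line(c,(0,int((v-y0+.5)*s)),(8,int((v-y0+.5)*s)),(0,0,255),1)
        if v%20==0: cv2.putText(c,str(v),(10,int((v-y0+.5)*s)+4),0,.35,(0,0,255),1)
    cv2.imwrite(f"pics/c{n}.png",c)
E
```

```text
(no output)
```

View pics/cL.png

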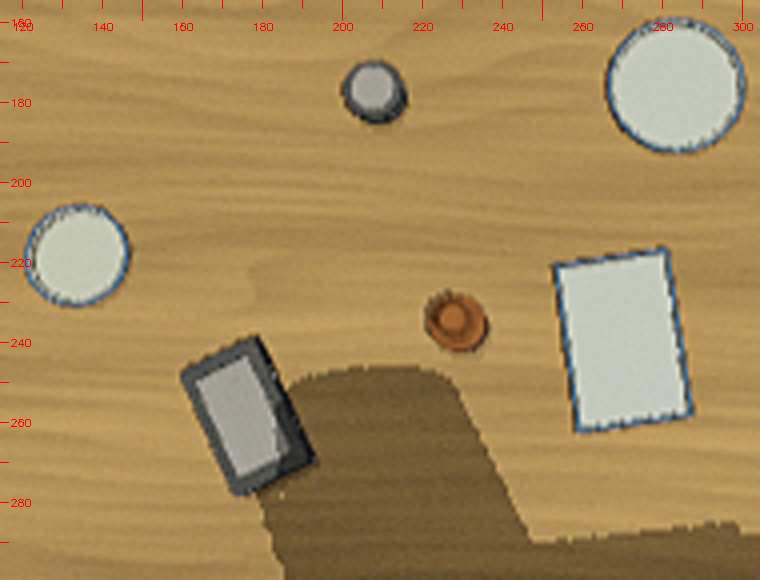

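View pics/cR.png

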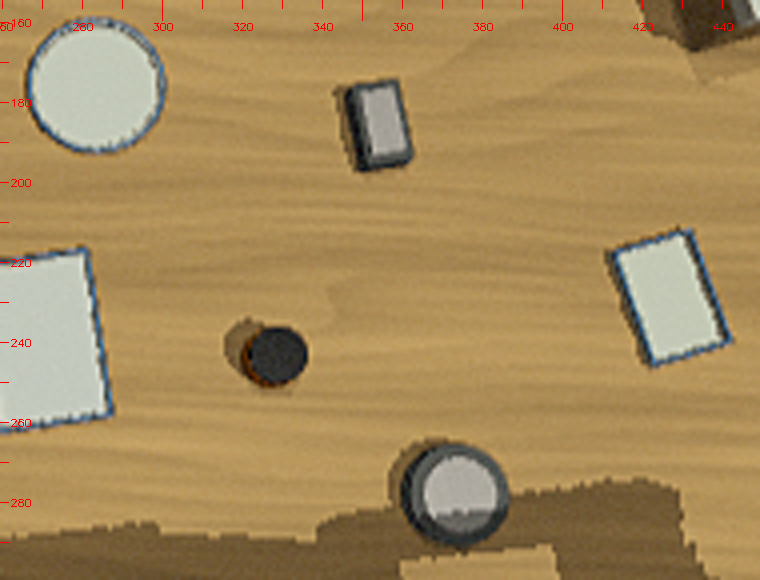

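The crops give lid centres (tins) and rim centres (dishes). Crop pixels: small round tin (373,90) L, large oblong (246,417) L, large round (457,496) R, small oblong (380,122) R. Dishes: (77,255) L, (676,85) L, (623,340) L, (672,297) R.

```bash
cat > h.py <<'E'
from bench import ctrl
import numpy as np
from scipy.spatial.transform import Rotation as R
def cam():
    c=ctrl.camera("top"); return c
def ray(c,u,v,z):
    a=np.asarray(c["attitude"]); r=R.from_quat(a,scalar_first=True) if a.shape==(4,) else R.from_matrix(a)
    d=r.apply([(u-c["cx"])/c["fx"],(v-c["cy"])/c["fy"],1]); o=np.asarray(c["origin"])
    return (o+d*(z-o[2])/d[2])[:2]
E
python3 - <<'E'
from h import *
c=cam()
def P(s,x,y,z): return ray(c,(115 if s=="L" else 260)+x/4-.5,155+y/4-.5,z)
pts={"rtS":("L",373,90,.028),"otL":("L",246.5,417.5,.028),"rtL":("R",457.5,496.5,.028),"otS":("R",380,122,.028),
"rdS":("L",77.5,255.5,.01),"rdL":("L",676,85,.01),"odL":("L",623,339.5,.01),"odS":("R",672,297.5,.01),
"jar":("R",277,355,.045),"daub":("L",455,318,.06)}
for k,p in pts.items(): print(k,np.round(P(*p)*1000,1))
ed={"otL":("L",(180,375),(238,496),.028),"otS":("R",(397,79),(413,158),.028),"odL":("L",(553,265),(578,432),.01),"odL2":("L",(667,248),(693,413),.01),"odS2":("R",(690,230),(732,341),.01),"odS":("R",(614,252),(652,366),.01)}
for k,(s,a,b,z) in ed.items():
    d=P(s,*b,z)-P(s,*a,z); print(k,"deg",round(np.degrees(np.arctan2(d[1],d[0]))%180,1),"len",round(np.linalg.norm(d)*1000,1))
o=ctrl.get_obs(); m=R.from_quat(o["eef_rot"],scalar_first=True).as_matrix(); print(m.round(3), o["eef_pos"])
print("toolX deg",np.degrees(np.arctan2(m[1,0],m[0,0])),"toolY",np.degrees(np.arctan2(m[1,1],m[0,1])))
E
```

```text
rtS [635.2 190.4]
otL [415.9 258.8]
rtL [ 379.9 -252.7]
otS [ 626.3 -203.3]
rdS [520.  382.8]
rdL [650.1 -12.3]
odL [474.9  18.3]
odS [ 515.9 -404.3]
jar [ 466.4 -132.6]
daub [481.  124.4]
otL deg 29.5 len 87.1
otS deg 10.9 len 55.1
odL deg 10.7 len 112.2
odL2 deg 10.4 len 111.4
odS2 deg 19.0 len 79.0
odS deg 17.0 len 79.8
[[ 0.925  0.379 -0.   ]
 [ 0.379 -0.925  0.001]
 [ 0.    -0.001 -1.   ]] [ 0.21791006 -0.53164012  0.23059779]
toolX deg 22.277975955444425 toolY -67.72200207077827
```

Emit:
move_arm --plan '[3.24,5.58,-2.6,0,0,0,3.24,5.58,-2.6,0,0,0,3.24,5.58,-2.6,0,0,0,3.24,5.58,-2.6,0,0,0,3.24,5.58,-2.6,0,0,0,3.24,5.58,-2.6,0,0,0,3.24,5.58,-2.6,0,0,0,3.24,5.58,-2.6,0,0,0,3.24,5.58,-2.6,0,0,0,3.24,5.58,-2.6,0,0,0]' --grip 85.4

```text
time_s: 1.4
eef_pos: [0.3798, -0.2542, 0.1017]
eef_rot: [0.0, 0.981, 0.192, 0.0]
wrist_force: [-0.6, -0.6, 0.8]
opening: 1.001
grasp_force: 0.0
```

Emit:
move_arm --plan '[0,0,-0.7,0,0,0,0,0,-1.3,0,0,0,0,0,-1.7,0,0,0,0,0,-1.85,0,0,0,0,0,-1.85,0,0,0,0,0,-1.85,0,0,0]'

```text
time_s: 2.15
eef_pos: [0.3805, -0.2539, 0.0097]
eef_rot: [0.001, 0.981, 0.193, 0.0]
wrist_force: [0.1, -0.4, 0.7]
opening: 1.004
grasp_force: 0.0
```

```bash
python3 - <<'E'
from bench import ctrl
import cv2
c=ctrl.camera("scene")["pixels"][...,::-1]
t=ctrl.camera("top")["pixels"][...,::-1]
a=cv2.resize(c[120:240,140:260],(480,480)); b=cv2.resize(t[230:330,320:400],(320,400)); 
b=cv2.copyMakeBorder(b,0,80,0,0,0)
cv2.imwrite("pics/g1.png",cv2.hconcat([a,b]))
E
```

```text
(no output)
```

View pics/g1.png

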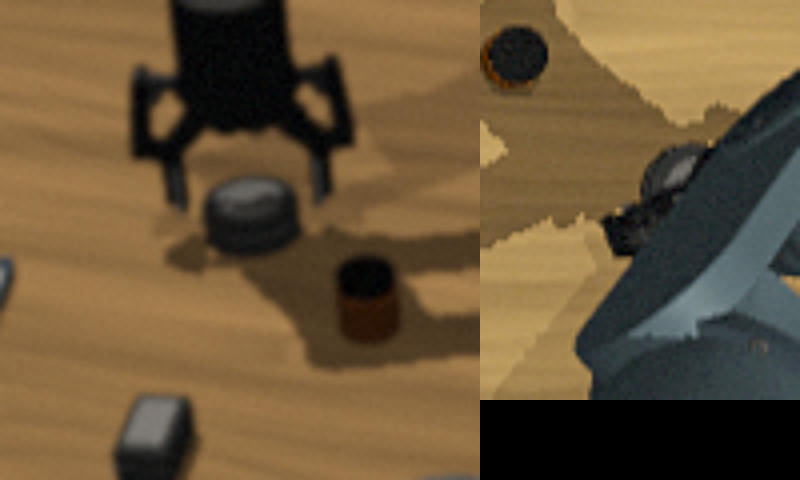

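The tin sits centred between the open fingers (scene crop, fingers at x≈178 and 322, tin 205–298). Going 5 mm lower, then closing.

Emit:
move_arm --plan '[0,0,-0.1,0,0,0,0,0,-0.1,0,0,0,0,0,-0.1,0,0,0,0,0,-0.1,0,0,0,0,0,-0.1,0,0,0,0,0,-0.1,0,0,0,0,0,-0.1,0,0,0,0,0,-0.1,0,0,0]' --grip 55

```text
time_s: 3.25
eef_pos: [0.3804, -0.2536, 0.0046]
eef_rot: [0.001, 0.981, 0.193, 0.0]
wrist_force: [-0.9, 0.6, 8.9]
opening: 0.753
grasp_force: 64.3
```

Emit:
move_arm --plan '[0,0,0.5,0,0,0,0,0,1.3,0,0,0,0,0,2.2,0,0,0,1,0.9,2.2,0,0,0,1.8,1.6,2.2,0,0,0,2.6,2.3,2.2,0,0,0,3.4,3.0,2.2,0,0,0,4.2,3.75,2.2,0,0,0,5.0,4.4,2.2,0,0,0,5.4,4.82,2.2,0,0,0]'

```text
time_s: 4.5
eef_pos: [0.6512, -0.01, 0.113]
eef_rot: [-0.0, 0.981, 0.194, -0.0]
wrist_force: [-0.5, 0.5, -0.8]
opening: 0.748
grasp_force: 67.3
```

```bash
cat > look.py <<'E'
from bench import ctrl
import cv2,sys
n,x0,y0,x1,y1=sys.argv[1],*map(int,sys.argv[2:6])
c=ctrl.camera("scene")["pixels"][y0:y1,x0:x1,::-1]
cv2.imwrite(f"pics/{n}.png",cv2.resize(c,None,fx=3,fy=3,interpolation=cv2.INTER_CUBIC))
o=ctrl.get_obs();print({k:o[k] for k in("time_s","eef_pos","wrist_force","opening","grasp_force")})
E
python3 look.py g2 140 120 360 300
```

```text
{'time_s': 4.55, 'eef_pos': array([ 0.6525641 , -0.00784995,  0.113174  ]), 'wrist_force': array([-1.04838533,  1.38655007,  0.17280838]), 'opening': 0.7469072084466085, 'grasp_force': 67.26515270769596}
```

View pics/g2.png

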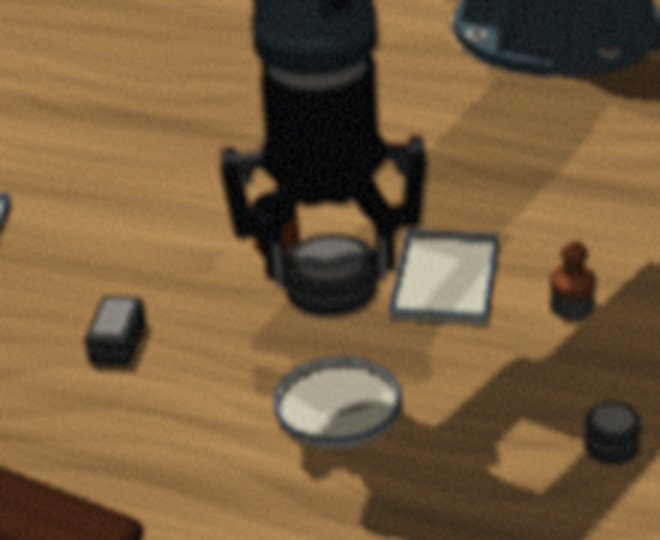

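The large round tin is held level above its dish (rim centre in crop about 338,400). Lowering it.

Emit:
move_arm --plan '[0,0,-0.6,0,0,0,0,0,-1.2,0,0,0,0,0,-1.7,0,0,0,0,0,-1.95,0,0,0,0,0,-2.05,0,0,0,0,0,-2.1,0,0,0,0,0,-2.12,0,0,0,0,0,-2.12,0,0,0]'

```text
time_s: 5.55
eef_pos: [0.6505, -0.0122, 0.0085]
eef_rot: [0.0, 0.981, 0.193, 0.001]
wrist_force: [0.4, 0.1, -1.4]
opening: 0.745
grasp_force: 67.3
```

Emit:
move_arm --plan '[0,0,-0.02,0,0,0,0,0,-0.04,0,0,0,0,0,-0.04,0,0,0]'

```text
time_s: 5.92
eef_pos: [0.6505, -0.0122, 0.0076]
eef_rot: [0.0, 0.981, 0.193, 0.0]
wrist_force: [-4.3, 0.5, 9.5]
opening: 0.742
grasp_force: 68.4
```

Emit:
move_arm --plan '[0,0,0,0,0,0,0,0,0,0,0,0,0,0,0,0,0,0,0,0,0,0,0,0,0,0,0,0,0,0]' --grip 85.4

```text
time_s: 6.55
eef_pos: [0.6499, -0.0121, 0.0057]
eef_rot: [-0.0, 0.981, 0.193, -0.0]
wrist_force: [0.4, 0.3, -0.6]
opening: 1.002
grasp_force: 0.0
```

Emit:
move_arm --plan '[0,0,1,0,0,0,0,0,1.9,0,0,-0.05,-0.1,-0.8,1.9,0,0,-0.1,-0.25,-1.8,1.9,0,0,-0.15,-0.4,-2.8,1.9,0,0,-0.195,-0.47,-3.5,1.9,0,0,-0.195,-0.47,-3.82,1.9,0,0,-0.195,-0.47,-3.82,1.9,0,0,-0.195,-0.47,-3.82,1.9,0,0,-0.195]'

```text
time_s: 7.68
eef_pos: [0.6266, -0.2015, 0.1006]
eef_rot: [-0.0, 0.995, 0.097, -0.0]
wrist_force: [0.5, -0.5, 0.0]
opening: 1.001
grasp_force: 0.0
```

Emit:
move_arm --plan '[0,0,-0.7,0,0,0,0,0,-1.3,0,0,0,0,0,-1.7,0,0,0,0,0,-1.83,0,0,0,0,0,-1.83,0,0,0,0,0,-1.83,0,0,0]'

```text
time_s: 8.43
eef_pos: [0.6275, -0.2035, 0.0107]
eef_rot: [0.001, 0.995, 0.097, 0.001]
wrist_force: [-0.3, 0.0, 0.0]
opening: 1.003
grasp_force: 0.0
```

```bash
python3 look.py g3 120 120 320 300
```

```text
{'time_s': 8.475, 'eef_pos': array([ 0.62744183, -0.20356509,  0.01067963]), 'wrist_force': array([ 0.15774729,  0.15283673, -0.32623107]), 'opening': 1.002041397486526, 'grasp_force': 0.0}
```

View pics/g3.png

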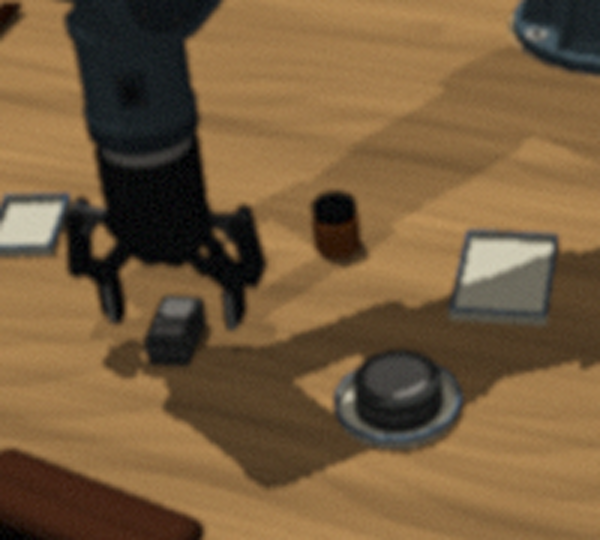

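The large round tin sits in its dish (about 398,400), and the small oblong tin is between the fingers. Closing.

Emit:
move_arm --plan '[0,0,-0.04,0,0,0,0,0,-0.04,0,0,0,0,0,-0.04,0,0,0,0,0,-0.04,0,0,0,0,0,-0.04,0,0,0,0,0,-0.04,0,0,0,0,0,-0.04,0,0,0,0,0,-0.04,0,0,0,0,0,-0.04,0,0,0,0,0,-0.04,0,0,0]' --grip 24

```text
time_s: 9.72
eef_pos: [0.6268, -0.2033, 0.0077]
eef_rot: [0.0, 0.995, 0.097, 0.0]
wrist_force: [0.5, -0.5, 5.8]
opening: 0.387
grasp_force: 61.7
```

Emit:
move_arm --plan '[0,0,0.5,0,0,0,0,0,1.2,0,0,0,-0.2,-0.4,1.6,0,0,0.03,-0.6,-1.1,1.6,0,0,0.06,-1.1,-2.0,1.6,0,0,0.12,-1.6,-2.9,1.6,0,0,0.12,-2.0,-3.7,1.6,0,0,0.12,-2.21,-4.03,1.6,0,0,0.12,-2.21,-4.03,1.6,0,0,0.12,-2.21,-4.03,1.6,0,0,0.12]'

```text
time_s: 10.98
eef_pos: [0.5165, -0.4029, 0.0868]
eef_rot: [-0.001, 0.988, 0.157, -0.0]
wrist_force: [0.1, 0.1, -0.2]
opening: 0.381
grasp_force: 61.1
```

Emit:
move_arm --plan '[0,0,-0.6,0,0,0,0,0,-1.1,0,0,0,0,0,-1.35,0,0,0,0,0,-1.45,0,0,0,0,0,-1.5,0,0,0,0,0,-1.52,0,0,0,0,0,-1.54,0,0,0,0,0,-1.54,0,0,0]'

```text
time_s: 11.98
eef_pos: [0.5161, -0.4049, 0.0108]
eef_rot: [0.0, 0.988, 0.156, 0.0]
wrist_force: [0.3, -0.1, -0.9]
opening: 0.381
grasp_force: 61.2
```

```bash
python3 look.py g4 60 120 260 280
```

```text
{'time_s': 12.025, 'eef_pos': array([ 0.51615305, -0.40490365,  0.01071663]), 'wrist_force': array([ 0.47521454, -0.27602608,  0.60415052]), 'opening': 0.3825929593377514, 'grasp_force': 61.17900609970093}
```

View pics/g4.png

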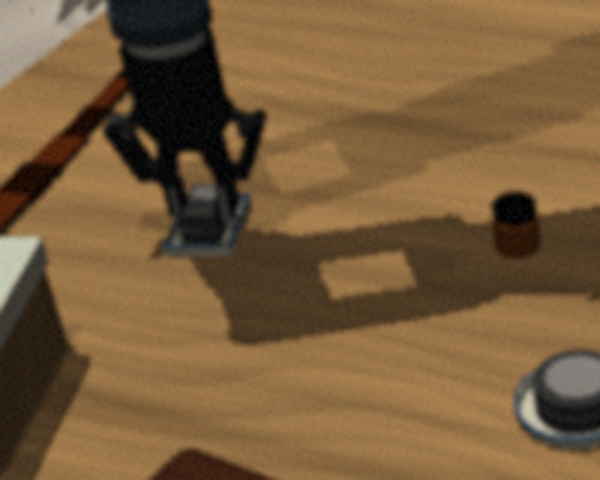

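Small oblong tin is in the middle of its dish (crop about 205,225). Set down, release and leave.

Emit:
move_arm --plan '[0,0,-0.03,0,0,0,0,0,-0.03,0,0,0]'

```text
time_s: 12.28
eef_pos: [0.5162, -0.4049, 0.0107]
eef_rot: [0.0, 0.988, 0.156, 0.0]
wrist_force: [-3.8, 3.7, 11.2]
opening: 0.379
grasp_force: 62.5
```

Emit:
move_arm --plan '[0,0,0,0,0,0,0,0,0,0,0,0,0,0,0,0,0,0,0,0,0,0,0,0,0,0,0,0,0,0,0,0,1,0,0,0,0,0,2,0,0,0,0,1,2.2,0,0,0,-0.2,2,2.2,0,0,0.05,-0.5,3,2.2,0,0,0.1]' --grip 85.4

```text
time_s: 13.52
eef_pos: [0.4909, -0.2533, 0.1192]
eef_rot: [0.0, 0.979, 0.206, 0.0]
wrist_force: [1.3, 0.4, 0.3]
opening: 0.998
grasp_force: 0.0
```

Emit:
move_arm --plan '[-1.5,10.27,0,0,0,0.1,-1.5,10.27,0,0,0,0.1,-1.5,10.27,0,0,0,0.1,-1.5,10.27,0,0,0,0.1,-1.5,10.27,0,0,0,0.1,-1.5,10.27,0,0,0,0.1,-1.5,10.27,0,0,0,0.1,-1.5,10.27,0,0,0,0.1,-1.5,10.27,0,0,0,0.1,-1.5,10.27,0,0,0,0.1]'

```text
time_s: 14.78
eef_pos: [0.4155, 0.2602, 0.1188]
eef_rot: [-0.0, 0.967, 0.256, 0.0]
wrist_force: [-0.4, -0.7, 0.4]
opening: 1.004
grasp_force: 0.0
```

Emit:
move_arm --plan '[0,0,-0.8,0,0,0,0,0,-1.5,0,0,0,0,0,-2.0,0,0,0,0,0,-2.22,0,0,0,0,0,-2.22,0,0,0,0,0,-2.22,0,0,0]'

```text
time_s: 15.52
eef_pos: [0.4171, 0.2589, 0.0088]
eef_rot: [-0.0, 0.967, 0.254, 0.001]
wrist_force: [0.2, 0.2, 0.0]
opening: 1.0
grasp_force: 0.0
```

```bash
python3 look.py g5 100 120 300 290; python3 look.py g5 310 110 510 280
```

```text
{'time_s': 15.575, 'eef_pos': array([0.41708004, 0.25905993, 0.00895036]), 'wrist_force': array([-0.68650899, -0.20886024,  0.45980647]), 'opening': 0.9999253566235875, 'grasp_force': 0.0}
{'time_s': 15.625, 'eef_pos': array([0.41702477, 0.25914366, 0.00892906]), 'wrist_force': array([ 0.55952253, -0.68361228,  0.69108264]), 'opening': 0.9994376314721635, 'grasp_force': 0.0}
```

View pics/g5.png

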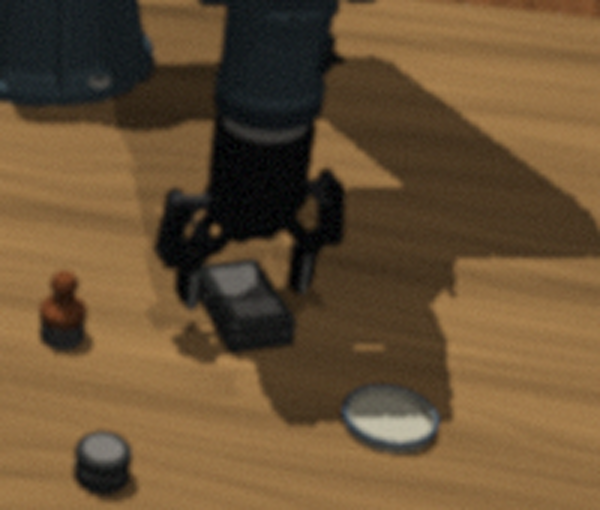

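The oblong tin lies between the fingers (at about x=188 and 302 in the crop, tin 203–292), well aligned. Closing, then carrying it to the large oblong dish.

Emit:
move_arm --plan '[0,0,-0.06,0,0,0,0,0,-0.06,0,0,0,0,0,-0.06,0,0,0,0,0,-0.06,0,0,0,0,0,-0.06,0,0,0,0,0,-0.06,0,0,0,0,0,-0.06,0,0,0,0,0,-0.06,0,0,0]' --grip 44

```text
time_s: 16.62
eef_pos: [0.4163, 0.2592, 0.0053]
eef_rot: [-0.0, 0.967, 0.254, 0.0]
wrist_force: [-1.9, 0.4, 6.1]
opening: 0.615
grasp_force: 63.7
```

Emit:
move_arm --plan '[0,0,0.5,0,0,0,0,0,1.3,0,0,0,0,0,2.2,0,0,0,0.2,-0.9,2.2,0,0,-0.1,0.4,-1.8,2.2,0,0,-0.2,0.65,-2.7,2.2,0,0,-0.3,0.9,-3.7,2.2,0,0,-0.33,1.18,-4.5,2.2,0,0,-0.33,1.18,-4.83,2.2,0,0,-0.33,1.18,-4.83,2.2,0,0,-0.33]'

```text
time_s: 17.88
eef_pos: [0.4743, 0.017, 0.1143]
eef_rot: [-0.0, 0.996, 0.091, -0.001]
wrist_force: [0.1, 1.5, -1.7]
opening: 0.617
grasp_force: 63.6
```

Emit:
move_arm --plan '[0,0,-0.7,0,0,0,0,0,-1.4,0,0,0,0,0,-1.8,0,0,0,0,0,-2.0,0,0,0,0,0,-2.06,0,0,0,0,0,-2.1,0,0,0,0,0,-2.14,0,0,0,0,0,-2.14,0,0,0]'

```text
time_s: 18.88
eef_pos: [0.4755, 0.0173, 0.0083]
eef_rot: [0.0, 0.996, 0.092, 0.001]
wrist_force: [0.7, 0.5, -1.1]
opening: 0.613
grasp_force: 63.6
```

```bash
python3 look.py g6 200 110 400 280
```

```text
{'time_s': 18.925, 'eef_pos': array([0.47550026, 0.01728829, 0.00827143]), 'wrist_force': array([ 1.32180327,  0.58575681, -0.63001521]), 'opening': 0.6157106104816463, 'grasp_force': 63.63227605819702}
```

View pics/g6.png

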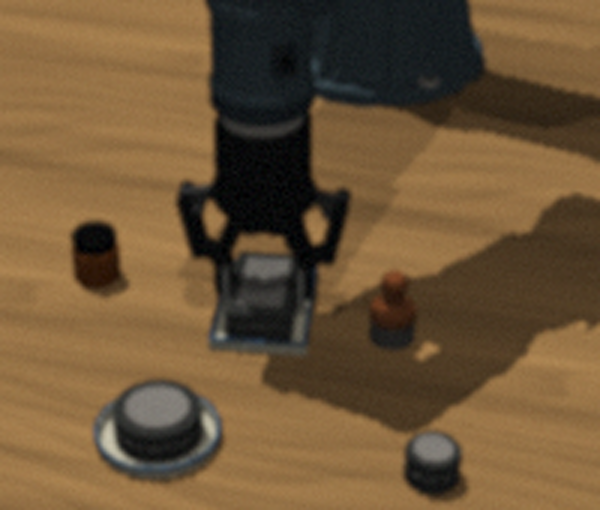

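The large oblong tin is in its dish (crop about 262,300), lined up. Releasing it and going to the small round tin.

Emit:
move_arm --plan '[0,0,-0.03,0,0,0,0,0,-0.03,0,0,0]'

```text
time_s: 19.18
eef_pos: [0.4755, 0.0173, 0.0082]
eef_rot: [0.0, 0.996, 0.092, 0.0]
wrist_force: [-7.2, 0.7, 20.1]
opening: 0.616
grasp_force: 66.2
```

Emit:
move_arm --plan '[0,0,0,0,0,0,0,0,0,0,0,0,0,0,0,0,0,0,0,0,0,0,0,0,0,0,0,0,0,0,0,0,1,0,0,0,0,0,2,0,0,0,0.6,0.6,2,0,0,0,1.2,1.2,2,0,0,0,1.8,1.8,2,0,0,0]' --grip 85.4

```text
time_s: 20.42
eef_pos: [0.5659, 0.1083, 0.1066]
eef_rot: [0.0, 0.996, 0.092, 0.0]
wrist_force: [0.4, 0.8, -0.5]
opening: 1.001
grasp_force: 0.0
```

Emit:
move_arm --plan '[0.7,0.8,0,0,0,0,1.4,1.64,0,0,0,0,1.4,1.64,0,0,0,0,1.4,1.64,-0.7,0,0,0,1.4,1.64,-1.4,0,0,0,1.4,1.64,-1.8,0,0,0,1.4,1.64,-1.94,0,0,0,1.4,1.64,-1.94,0,0,0,1.4,1.64,-1.94,0,0,0]'

```text
time_s: 21.55
eef_pos: [0.6362, 0.1895, 0.0109]
eef_rot: [-0.0, 0.996, 0.092, 0.001]
wrist_force: [1.1, 1.2, 0.3]
opening: 1.002
grasp_force: 0.0
```

```bash
python3 look.py g7 250 130 450 300
```

```text
{'time_s': 21.6, 'eef_pos': array([0.63615534, 0.18952977, 0.01088497]), 'wrist_force': array([ 0.12455022,  0.04610198, -0.73288643]), 'opening': 1.0018122687838544, 'grasp_force': 0.0}
```

View pics/g7.png

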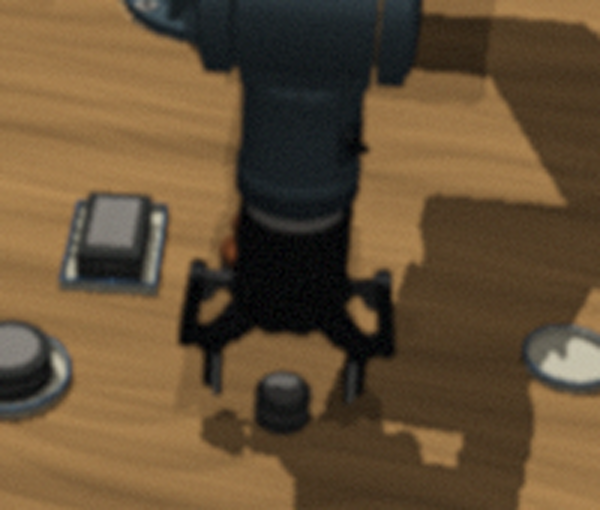

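The large oblong is well placed (crop 115,235), and the small round tin is between the fingers (283,400). Closing on it.

Emit:
move_arm --plan '[0,0,-0.04,0,0,0,0,0,-0.04,0,0,0,0,0,-0.04,0,0,0,0,0,-0.04,0,0,0,0,0,-0.04,0,0,0,0,0,-0.04,0,0,0,0,0,-0.04,0,0,0,0,0,-0.04,0,0,0,0,0,-0.04,0,0,0,0,0,-0.04,0,0,0]' --grip 30

```text
time_s: 22.85
eef_pos: [0.6355, 0.1895, 0.0079]
eef_rot: [-0.0, 0.996, 0.092, 0.001]
wrist_force: [0.4, -0.2, 6.4]
opening: 0.444
grasp_force: 60.6
```

Emit:
move_arm --plan '[0,0,0.5,0,0,0,0,0,1.2,0,0,0,-0.2,0.4,1.6,0,0,0,-0.6,1.1,1.6,0,0,0,-1.1,1.9,1.6,0,0,0,-1.6,2.8,1.6,0,0,0,-2.1,3.5,1.6,0,0,0,-2.3,3.86,1.6,0,0,0,-2.3,3.86,1.6,0,0,0,-2.3,3.86,1.6,0,0,0]'

```text
time_s: 24.1
eef_pos: [0.5206, 0.3816, 0.0871]
eef_rot: [0.0, 0.996, 0.091, 0.0]
wrist_force: [-0.4, -0.6, -0.1]
opening: 0.443
grasp_force: 60.3
```

Emit:
move_arm --plan '[0,0,-0.6,0,0,0,0,0,-1.1,0,0,0,0,0,-1.35,0,0,0,0,0,-1.45,0,0,0,0,0,-1.5,0,0,0,0,0,-1.52,0,0,0,0,0,-1.54,0,0,0,0,0,-1.54,0,0,0,0,0,-1.56,0,0,0]'

```text
time_s: 25.22
eef_pos: [0.5205, 0.3827, 0.0108]
eef_rot: [-0.0, 0.996, 0.092, 0.0]
wrist_force: [-4.5, -3.0, 13.2]
opening: 0.445
grasp_force: 61.6
```

```bash
python3 look.py g8 340 130 540 300
```

```text
{'time_s': 25.275, 'eef_pos': array([0.52049516, 0.38273024, 0.01086559]), 'wrist_force': array([-3.52684538, -1.19802754,  7.8306332 ]), 'opening': 0.4421953186616296, 'grasp_force': 61.19139103218913}
```

View pics/g8.png

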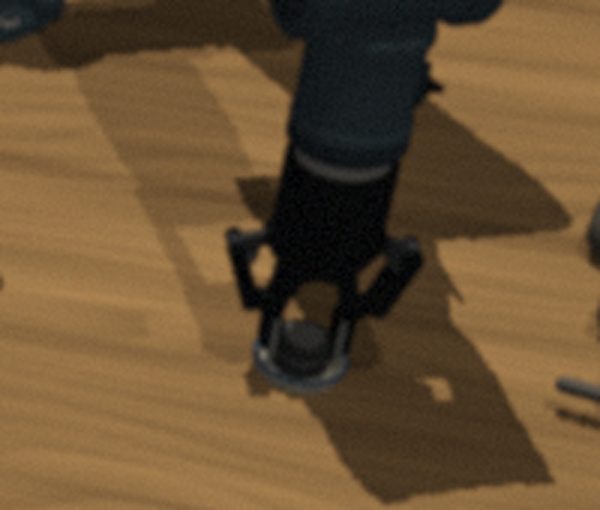

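The small round tin is resting in its dish (crop 302,355). Releasing it, lifting away, and taking a final check from the top.

Emit:
move_arm --plan '[0,0,0,0,0,0,0,0,0,0,0,0,0,0,0,0,0,0,0,0,0,0,0,0,0,0,0,0,0,0,0,0,1,0,0,0,0,0,2,0,0,0,0,0,3,0,0,0,-0.9,0.6,3,0,0,0,-1.6,1.0,3,0,0,0]' --grip 85.4

```text
time_s: 26.52
eef_pos: [0.4393, 0.4333, 0.1604]
eef_rot: [-0.001, 0.996, 0.091, 0.001]
wrist_force: [-0.1, 0.8, 0.1]
opening: 0.997
grasp_force: 0.0
```

Emit:
move_arm --plan '[-1.4,2,1,0,0,0,-1.4,2,1,0,0,0,-1.4,2,1,0,0,0,-1.4,2,1,0,0,0]'

```text
time_s: 27.02
eef_pos: [0.3697, 0.5324, 0.2091]
eef_rot: [0.0, 0.996, 0.092, 0.0]
wrist_force: [-0.1, -0.6, -0.0]
opening: 1.0
grasp_force: 0.0
```

```bash
python3 - <<'E'
from bench import ctrl
import cv2
t=ctrl.camera("top")["pixels"][155:300,115:455,::-1]
s=ctrl.camera("scene")["pixels"][140:285,90:490,::-1]
a=cv2.resize(t,None,fx=2,fy=2,interpolation=2);b=cv2.resize(s,None,fx=2,fy=2,interpolation=2)
a=cv2.copyMakeBorder(a,0,0,0,b.shape[1]-a.shape[1],0)
cv2.imwrite("pics/end.png",cv2.vconcat([a,b]))
E
```

```text
(no output)
```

View pics/end.png

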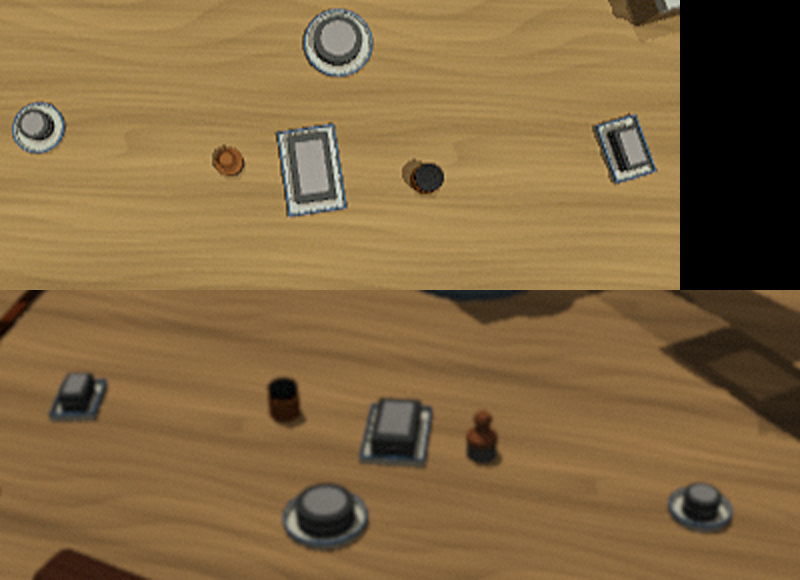

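All four tins sit centred and level in their dishes, and the jar (427,177) and dauber (228,160) are where they started. Handing in.

```bash
python3 -c "
from bench import ctrl
print(ctrl.hand_in())"
```

```text
the job is handed in; nothing more can be done
None
```

I set all four tins in their matching dishes and handed the job in at about 27 s; the last pictures show them centred and level, with the jar and dauber still in place, but the hand-in returned no verdict.

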